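# Check the fume-filter plate against the light

## Robot

A 6-joint arm with a two-finger parallel gripper is mounted at the origin on the work surface. World frame = base frame: x ahead of the robot, y to its left, z up, the work surface at z = 0. Lengths are in mm, angles in rad, forces in N, time in s.
With the tool pointing down it reaches from about 350 to 875 mm from the base axis. Payload 4.2 kg.
Tool frame: the origin (TCP) lies midway between the tips of the shut fingers; the grasp point (between the pads) lies 19 mm behind it; z points along the fingers, y is the direction in which the jaws open and shut (so a half turn about z gives the same grasp; the last joint's range is limited). The gripper opens to 85 mm and grips with 20 to 120 N. Pads are 22 mm wide; open, the fingers measure 114 mm over their backs; the gripper's body (76 mm by 85 mm) begins 54 mm behind the grasp point. The pads swing forward as they close: fully open they stand 13 mm farther back than shut.
Start: joints at [1.425, 0.385, 0.008, 0, -1.194, -0.259], TCP at [246.113, 574.48, 231.312] pointing down, gripper open.
Joint ranges: [-3.14, 3.14], [-1.21, 2.06], [-1.07, 1.41], [-3.16, 2.05], [-2.99, -0.16], [-3.1, 3.1]. Speed limits (rad/s): [2.79, 2.79, 3.14, 3.14, 3.14, 3.14].

## Interface

Orientations are given as a unit quaternion [x, y, z, w].
In Python, from bench import read_state, get_image, job_done, search_frame, regions_of gives the robot as it stands.
- The arm moves only by the tool servo_tool, never from a script. Its arguments are lists of equal length, an entry for each row: "turn": the turn, a rotation vector about the world's x, y, z in rad, a list of three; "dp": the shift along the world's x, y, z in m, a list of three; "fingers": the finger opening in m, from 0 to 0.0854. In form: {"turn": [[rx, ry, rz], ...], "dp": [[tx, ty, tz], ...], "fingers": [fingers, ...]}. A call has exactly 5 rows; each row shifts and turns the pose as measured when the row begins; what a row does not reach is not made up. A row lasts 1/8 s, in which the tool goes at most 62.5 mm and 10.7 degrees, less where a joint would pass 70% of its speed; a pose out of reach is approached as far as the arm can. A call is refused whole if a number of a shift passes 0.0625 or a number of a turn 0.188, either way. A call with a gripper value outside its range is refused whole. The fingers move at their own pace and stop on an object; the grip force is fixed at half the most. Time passes only in rows, so rows that do not move let the fingers close, or fill a call up. It gives the time, the measured TCP pose, the force and the opening at its end, in the units of the state.
- read_state(): the state, without advancing time (a new reading comes with each control period).
- get_image(name): name is "scene" or "top"; returns a dict with "img" (480x640x3 uint8, red, green, blue), "vfov" (degrees; the focal length in pixels is half the picture's height over the tangent of half this angle, whatever the lens; pixels are square), "cx", "cy" (the principal point, pixels), "k1" (the pictures are not rectified: a ray, as slopes to the right and down, at radius r is drawn at 1 + k1 r^2 times it, then the intrinsics apply), "world_from_camera" (4x4, takes a point from camera to world coordinates). Camera axes: x right, y down, z forward; pixel columns grow to the right and rows downward; lengths in mm; the calibration is good to about 2 mm. A picture is of the moment at which its call begins. There is no depth.
- job_done(): hands the job in, once; it reports no verdict.
Trained networks look in the newest picture that a camera, given by its name, has taken for a name from the list of things; names that differ only in an ending like _2 or _b are one class to them, and where a whole thing is asked for, a point or a joint stands for the part that bears it (a point fixed in the world has none). Each returns a list of dicts, best first, with "score" (0 to 1); they miss things now and then, are a little off and sometimes report something else, mostly with a low value. They report only what shows in the picture. A call takes as long as a camera call. They do not tell look-alikes from the thing itself.
- search_frame(query, camera): "box" ([left, top, width, height] in pixels, round what is visible of it).
- regions_of(query, camera): "region" (480x640 bool, what is visible of it) and "box" ([left, top, width, height] in pixels, round what is visible of it).
The state is a dict: "clock": time; "joints": joint angles; "joint_vel": joint speeds; "joint_efforts": joint torques, N m; "position": TCP position; "ee_rot": TCP orientation; "contact_force": force on the tool from outside, world axes, zero at the start; "wrist_torque": the same for the moment, N m; "gripper_width": finger opening in mm.
Only numpy, scipy, OpenCV 4.12 (cv2) and the standard library are available. Lean on these libraries where they do the work, as an engineer would, in place of code of your own. Each camera call takes 0.05 s, during which the arm holds its last target. There are 200 camera calls.

## Task

The bracket lying on the fume-filter housing weighs its cover flap down: hang it by its eye on the peg of the little stand and let go of it, then lift the flap until it stands open and draw the filter plate up out of its slot. Hold the plate upright and still a few centimetres in front of the bright window of the light panel, centred on the window, broad face turned to it and not touching it, and finish while still holding it there. Leave the flap open and the bracket hanging, and do not disturb the solder spool, the open project box or the hand radio.

Things in the scene. Friction and masses are not known exactly. Their poses are not given: they have to be found in the camera images.
- housing: Grey open-topped plastic box 130 x 130 x 95 mm high, walls and floor 5 mm, fixed to the bench (somewhere ahead of the robot, turned a little). Origin: centre of its underside; z up, +x to the flap's hinge at the far rim, -x to the flap's tongue on the robot's side. Inside, two guide ribs on each of the -x and +x walls (12 mm deep, 45 mm tall from the floor) form an 11 mm wide slot along the box's x at y = 0 in which the filter plate stands; the rest of the inside is empty.
- flap (a joint): Cover flap of the housing, 130 x 130 x 6 mm, 120 g, its underside level with the housing's rim (95 mm up). Hinge along the housing's y at the far (+x) top edge; value in rad, 0 shut, 1.57 upright, stop at 1.85 leaning away. The hinge is stiff (about 0.12 N m of friction), so the flap stays wherever it is left. It starts shut.
- flap_hinge (a point): Point on the hinge axis, middle of the flap's far edge: 65 mm to housing +x, 95.5 mm above the bench.
- flap_tongue (a point): Gripping point in the flap's tongue: the tongue is a flat strip 18 mm wide (along housing y), 6 mm thick and 45 mm long that sticks out from the middle of the flap's front edge towards the robot, with nothing under it. This point is in its mid-width and thickness, 32 mm out from the flap's edge and 162 mm from the hinge. Pinched loosely from above by its two side edges it can pivot between the fingers while the flap is swung up along an arc.
- filter: Filter plate, loose, about 90 g: dark frame 110 mm wide (its x), 8 mm thick (its y), 60 mm tall, with pale pleats on both faces, and a grip tab 30 mm wide, 8 mm thick, 24 mm tall on the middle of its top edge (84 mm tall in all). It starts hidden under the flap, standing in the slot on the housing's floor (5 mm up), wide along the housing's x. Origin: centre of its lower edge; z up through the tab; y is the normal of its broad faces. Either face may be turned to the light.
- filter_tab (a point): Centre of the filter plate's grip tab, 72 mm above its lower edge.
- filter_mid (a point): Centre of the filter plate's pleated area, 30 mm above its lower edge.
- bracket: Loose aluminium bracket, about 120 g, lying on the flap. An upright web 96 mm long (x), 8 mm thick (y), 40 mm tall stands on a foot 36 mm wide (y), 4 mm thick, that runs from x = -48 to +15 mm. Origin: on the underside, mid-length of the web; z up as it starts. A round eye of 18 mm diameter goes through the web near its +x end. Web clear of the foot for gripping: 4 to 40 mm above the underside. It balances near x = -6 mm.
- bracket_eye (a point): Centre of the bracket's eye: x = 32 mm, z = 24 mm in the bracket's frame; the eye's axis is the bracket's y.
- stand: Peg stand, fixed: flat steel base 90 x 100 x 12 mm, a 16 mm square post 150 mm high whose front face is at the origin's x, and one round steel peg 8 mm thick that sticks out from the post towards stand -x, the robot's side, rising 0.2 rad towards its tip. Origin: on the bench below the front face of the post; x horizontal, pointing away from the robot.
- peg_tip (a point): End of the peg on its axis: 72 mm in front of the post, 144.6 mm above the bench.
- peg_root (a point): Where the peg's axis meets the post's front face, 130 mm above the bench.
- panel: Inspection light panel, fixed, upright, black, 160 mm wide (y), 30 mm deep, 170 mm high, its foot reaching 15 mm out in front. A bright window 130 x 110 mm is on its front face, which looks to panel -x, towards the robot. Origin: on the bench below the front face; z up. The panel and the peg stand are one to the left and one to the right of the housing, either way round.
- panel_window (a point): Centre of the bright window, on the front face, 105 mm above the bench.
- spool: Bystander: solder spool, 60 mm diameter, 40 mm tall, standing on the bench. Origin: centre of underside.
- project_box: Bystander: small open grey box 80 x 110 x 45 mm. Origin: centre of underside.
- radio: Bystander: black hand radio lying flat, 55 x 110 x 32 mm, with a 120 mm aerial. Origin: centre of underside.
Things that resemble listed ones, but are neither listed nor needed, are in the scene too. What is shaped like the housing but blue is not meant. There is more than one size of the bracket; the job needs the larger.

How it is judged:
By the outcome, as a careful person would: the job done as asked, in the order asked, and still so for the second after the job is handed in, while the arm keeps its last pose, push and grip.
It also fails if it takes over 72 s, if anything falls off the work surface, if the arm or the gripper's body presses on something with over 40 N, if the wrist force passes 120 N, or if a joint passes its speed limit or range.

## Working session

There is one attempt and no reset: what is moved stays moved. The work goes in short steps, Python scripts to look and compute and a tool call to move; the robot and the scene stay as the last step left them, time stands still between calls to the robot, and variables do not carry over. Pictures are saved under pics/ and viewed, about 8 in all and at most 12, crops included, and the job is handed in when it is done.

Besides the shell and the picture viewer there is one more tool, called after ">>>" by a JSON object that holds its "method" and its "body", one argument or row to a line. servo_tool: Moves the arm, as the interface text tells. Its arguments: {"type":"object","properties":{"turn":{"type":"array","items":{"type":"array","items":{"type":"number"}}},"dp":{"type":"array","items":{"type":"array","items":{"type":"number"}}},"fingers":{"type":"array","items":{"type":"number"}}},"required":["turn","dp","fingers"]}

```bash
mkdir -p pics; ls; cat > h.py <<'E'
import numpy as np, cv2
from bench import *
def cam(n):
    d=get_image(n); return d
def project(d,P):
    T=np.linalg.inv(d["world_from_camera"]); P=np.atleast_2d(P); c=P@T[:3,:3].T+T[:3,3]
    s=c[:,:2]/c[:,2:]; r2=(s**2).sum(1,keepdims=True); f=240/np.tan(np.radians(d["vfov"])/2)
    return s*(1+d["k1"]*r2)*f+[d["cx"],d["cy"]]
def ray(d,uv):
    f=240/np.tan(np.radians(d["vfov"])/2); q=(np.atleast_2d(uv)-[d["cx"],d["cy"]])/f; s=q.copy()
    for _ in range(30): s=q/(1+d["k1"]*(s**2).sum(1,keepdims=True))
    v=np.c_[s,np.ones(len(s))]@np.array(d["world_from_camera"])[:3,:3].T
    return np.array(d["world_from_camera"])[:3,3],v/np.linalg.norm(v,axis=1,keepdims=True)
def onz(d,uv,z):
    o,v=ray(d,uv); return o+v*((z-o[2])/v[:,2:])
E
python3 - <<'E'
from h import *
for n in("scene","top"):
    d=cam(n); cv2.imwrite(f"pics/{n}0.png",d["img"][:,:,::-1]); np.save(f"{n}0.npy",d,allow_pickle=True)
    W=np.array(d["world_from_camera"]); print(n,d["vfov"],d["cx"],d["cy"],d["k1"],W.round(2).tolist())
    for q in["housing","flap","flap_tongue","bracket","bracket_eye","stand","peg_tip","peg_root","panel","panel_window","spool","project_box","radio"]:
        print(q,[(round(r["score"],2),[int(x) for x in r["box"]]) for r in search_frame(q,n)[:3]])
s=read_state();print(s)
E
```

```text
pics
scene 54.07929207449296 320.20864346965624 240.43332120873836 -0.014511563850430863 [[-0.35, 0.81, -0.46, 1060.97], [0.94, 0.3, -0.18, 189.09], [-0.01, -0.5, -0.87, 1026.98], [0.0, 0.0, 0.0, 1.0]]
housing [(0.88, [375, 175, 80, 87]), (0.72, [283, 142, 74, 76]), (0.7, [268, 212, 77, 94])]
flap [(0.76, [281, 139, 73, 59]), (0.73, [268, 215, 76, 72]), (0.71, [380, 177, 70, 65])]
flap_tongue [(0.89, [268, 217, 77, 72]), (0.83, [280, 143, 74, 55]), (0.67, [383, 177, 71, 62])]
bracket [(0.77, [284, 233, 43, 27]), (0.61, [251, 227, 23, 21])]
bracket_eye [(0.66, [282, 233, 45, 27]), (0.52, [249, 230, 22, 24])]
stand [(0.8, [178, 191, 51, 82])]
peg_tip [(0.78, [175, 188, 51, 79]), (0.64, [184, 155, 20, 19])]
peg_root [(0.95, [174, 186, 56, 81])]
panel [(0.85, [401, 282, 88, 81])]
panel_window [(0.73, [399, 282, 94, 78])]
spool [(0.64, [182, 154, 24, 18])]
project_box [(0.74, [497, 226, 57, 41])]
radio [(0.59, [243, 314, 102, 57])]
top 48.58257127883656 326.84252249302057 245.37758713407322 -0.14156655017372508 [[-0.02, -0.99, 0.12, 407.38], [-1.0, 0.02, -0.01, 35.16], [0.01, -0.12, -0.99
[... 771 characters left out ...]
: array([ 1.42460191e+00,  3.84712723e-01,  7.93909687e-03,  1.44027205e-05,
       -1.19400387e+00, -2.58614127e-01]), 'joint_vel': array([-7.90040040e-04, -9.68932462e-04, -1.20091887e-04, -4.56976662e-04,
        2.22351633e-05,  3.68982050e-04]), 'joint_efforts': array([ 2.57631846e-04, -3.92090821e+01,  1.88615942e+01,  4.19055015e+00,
       -3.71604692e-04,  6.07007351e-07]), 'position': array([246.11898647, 574.49808298, 231.32186329]), 'ee_rot': array([ 9.79586623e-01, -2.01022505e-01,  6.15673048e-06, -9.77567769e-06]), 'contact_force': array([-0.64983048,  0.39626875, -0.44506527]), 'wrist_torque': array([-0.01531422, -0.0445212 ,  0.01661612]), 'gripper_width': 85.27448201401685}
```

```bash
python3 - <<'E'
import cv2
a=cv2.imread("pics/scene0.png");cv2.imwrite("pics/s_c.png",cv2.resize(a[130:380,160:560],None,fx=2,fy=2,interpolation=cv2.INTER_CUBIC))
a=cv2.imread("pics/top0.png");cv2.imwrite("pics/t_c.png",cv2.resize(a[130:390,150:540],None,fx=2,fy=2,interpolation=cv2.INTER_CUBIC))
E
```

```text
(no output)
```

View pics/s_c.png

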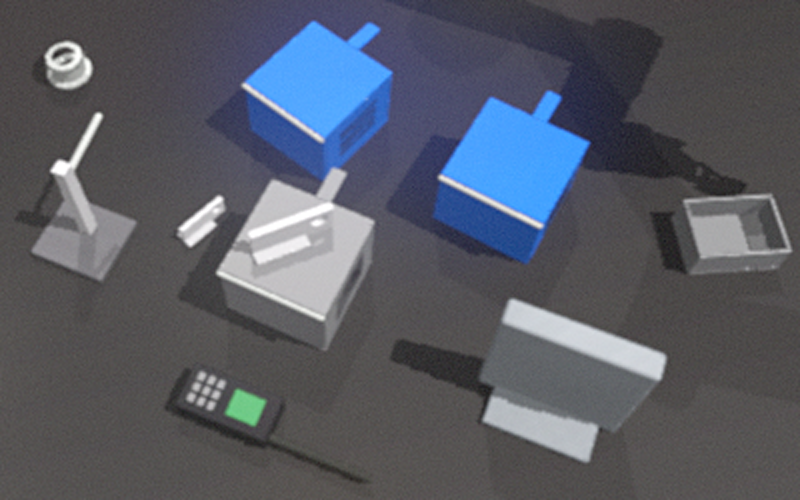

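View pics/t_c.png

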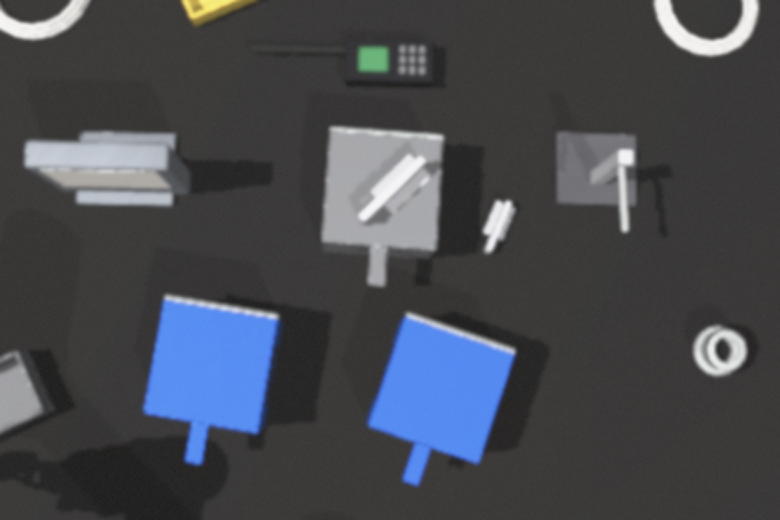

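```bash
python3 - <<'E'
from h import *
from scipy.optimize import least_squares
ds={n:np.load(f"{n}0.npy",allow_pickle=True).item() for n in("scene","top")}
a=lambda L,o:np.array(L)/2+o
top=a([(331,127),(442,135),(436,249),(323,241),(376,286)],(150,130))-.25
sc=a([(325,320),(218,272),(273,182),(373,222),(338,171)],(160,130))-.25
# order: far-left(+y), far-right, near-right, near-left, tongue tip mid ; top surface z=101
M=np.array([(65,65),(65,-65),(-65,-65),(-65,65),(-110,0)],float)
# swap far-scene order: image right=+y
def pts(p):
    c,s=np.cos(p[2]),np.sin(p[2]);return np.c_[p[0]+c*M[:,0]-s*M[:,1],p[1]+s*M[:,0]+c*M[:,1],np.full(5,101.)]
f=lambda p:np.r_[(project(ds["top"],pts(p))-top).ravel(),(project(ds["scene"],pts(p))-sc).ravel()]
r=least_squares(f,[600,0,0],loss="soft_l1");print(r.x,f(r.x).reshape(-1,2).round(1).tolist())
for n in ds:print(n,project(ds[n],[[600,0,0],[600,0,150]]))
T=[("scene",304,248),("top",346,222),("scene",200,222),("top",452,222)]
t=[cv2.resize(ds[n]["img"][y-30:y+30,x-40:x+40],(400,300),interpolation=cv2.INTER_CUBIC) for n,x,y in T]
cv2.imwrite("pics/q.png",np.vstack([np.hstack(t[:2]),np.hstack(t[2:])])[:,:,::-1])
E
```

```text
[ 6.08932613e+02 -1.66806740e+01 -8.53353017e-02] [[-0.5, 0.7], [-0.0, 0.5], [-0.1, -0.9], [-0.4, -0.6], [0.3, -1.6], [-0.2, -1.1], [0.0, -0.3], [-0.7, -0.6], [0.4, 0.1], [0.3, 0.2]]
scene [[317.2423669  271.72291342]
 [316.34050322 241.14597976]]
top [[332.85880676 233.85931695]
 [334.47248066 223.90236946]]
```

View pics/q.png

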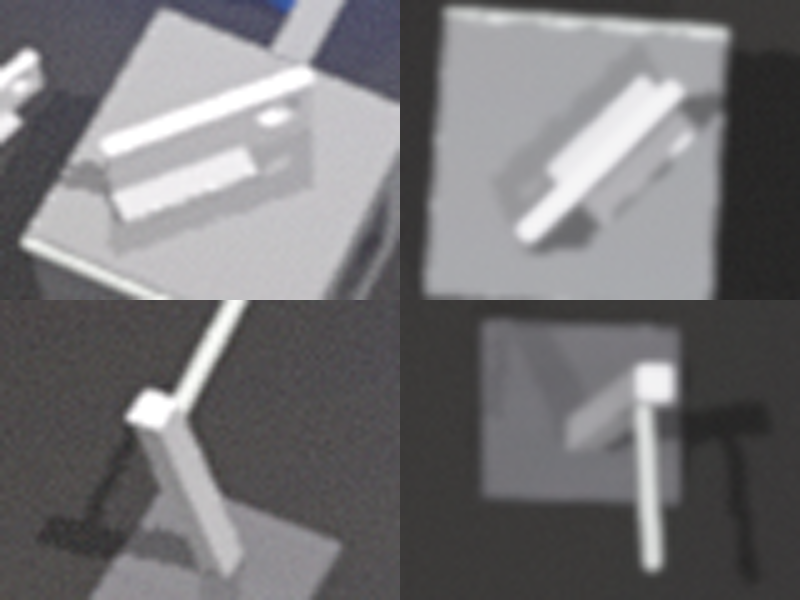

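```bash
cat > fit.py <<'E'
from h import *
from scipy.optimize import least_squares
ds={n:np.load(f"{n}0.npy",allow_pickle=True).item() for n in("scene","top")}
def fit(obs,p0,zoff=0):
    M=np.array([o[1] for o in obs],float);M[:,2]+=zoff;uv=np.array([o[2] for o in obs])
    def f(p):
        c,s=np.cos(p[2]),np.sin(p[2]);P=np.c_[p[0]+c*M[:,0]-s*M[:,1],p[1]+s*M[:,0]+c*M[:,1],M[:,2]]
        return np.concatenate([(project(ds[o[0]],P[i])-uv[i]).ravel() for i,o in enumerate(obs)])
    r=least_squares(f,p0,loss="soft_l1");print(r.x.round(3),f(r.x).reshape(-1,2).round(1).tolist());return r.x
E
python3 - <<'E'
from fit import *
t=lambda x,y,x0,y0:((x+.5)/5-.5+x0,(y+.5)/5-.5+y0)
A=lambda x,y:t(x,y,264,218);B=lambda x,y:t(x-400,y,306,192);C=lambda x,y:t(x,y-300,160,192);D=lambda x,y:t(x-400,y-300,412,192)
S=lambda x,y:(x/2+159.75,y/2+129.75);T=lambda x,y:(x/2+149.75,y/2+129.75)
print("br");fit([("scene",(-48,0,40),A(103,148)),("scene",(48,0,40),A(311,73)),("scene",(-48,-18,4),A(122,222)),("scene",(15,-18,4),A(257,168)),
 ("top",(48,0,40),B(520,238)),("top",(-48,0,40),B(677,86)),("top",(-48,-18,4),B(642,76)),("top",(15,-18,4),B(548,170))],[620,-20,2.4],101)
print("st");fit([("top",(8,0,150),D(655,383)),("top",(-72,0,144.6),D(652,570)),("scene",(-72,0,144.6),S(98,115)),("scene",(8,0,150),C(159,408)),
 ],[620,-230,0])
print("pan");fit([("top",(0,80,170),T(25,165)),("top",(0,-80,170),T(168,168)),("top",(30,80,170),T(27,142)),("top",(30,-80,170),T(168,145)),
 ("scene",(0,-80,170),S(511,298)),("scene",(0,80,170),S(666,355)),("scene",(30,-80,170),S(503,320)),("scene",(30,80,170),S(660,377))],[620,250,0])
E
```

```text
br
[600.557 -25.687   2.328] [[0.4, 0.2], [-0.2, 0.2], [0.6, -0.1], [0.1, 0.8], [0.9, -0.1], [0.1, 0.5], [0.4, -0.0], [-0.2, 0.1]]
st
[ 6.21528e+02 -2.87100e+02 -3.20000e-02] [[-0.3, 0.6], [0.4, -1.1], [0.5, 0.1], [-0.3, -0.3]]
pan
[ 6.24000e+02  2.98945e+02 -4.50000e-02] [[-0.5, 1.1], [0.1, 1.3], [-0.6, -0.8], [0.8, -0.7], [-0.6, -1.2], [0.9, -0.5], [-1.2, 0.5], [0.3, 2.0]]
```

>>> {"method": "servo_tool", "body": {
  "turn": [
    [0,0,-0.04],
    [0,0,-0.04],
    [0,0,-0.04],
    [0,0,-0.04],
    [0,0,-0.04]
  ],
  "dp": [
    [0.03,-0.05,0],
    [0.03,-0.05,0],
    [0.03,-0.05,0],
    [0.03,-0.05,0],
    [0.03,-0.05,0]
  ],
  "fingers": [0.06,0.06,0.06,0.06,0.06]
}}

```text
clock: 2.02
position: [397.7, 320.7, 230.8]
ee_rot: [0.955, -0.297, 0.001, -0.001]
contact_force: [1.4, -0.3, 0.1]
gripper_width: 60.1
```

>>> {"method": "servo_tool", "body": {
  "turn": [
    [0,0,-0.04],
    [0,0,-0.04],
    [0,0,-0.04],
    [0,0,-0.04],
    [0,0,-0.04]
  ],
  "dp": [
    [0.03,-0.05,0],
    [0.03,-0.05,0],
    [0.03,-0.05,0],
    [0.03,-0.05,0],
    [0.03,-0.05,0]
  ],
  "fingers": [0.06,0.06,0.06,0.06,0.06]
}}

```text
clock: 2.65
position: [551.9, 62.3, 233.0]
ee_rot: [0.919, -0.393, 0.003, -0.003]
contact_force: [1.1, 0.8, 0.4]
gripper_width: 60.1
```

>>> {"method": "servo_tool", "body": {
  "turn": [
    [0,0,0],
    [0,0,0],
    [0,0,0],
    [0,0,0],
    [0,0,0]
  ],
  "dp": [
    [0.015,-0.025,0],
    [0.015,-0.025,0],
    [0.013,-0.022,-0.02],
    [0.01,-0.02,-0.02],
    [0,0,0]
  ],
  "fingers": [0.05,0.05,0.05,0.05,0.05]
}}

```text
clock: 3.28
position: [608.2, -37.3, 192.0]
ee_rot: [0.918, -0.397, 0.003, -0.003]
contact_force: [-0.0, -0.2, 1.1]
gripper_width: 50.2
```

```bash
cat > st.py <<'E'
from h import *
from scipy.spatial.transform import Rotation as R
s=read_state();r=R.from_quat(s["ee_rot"]).as_matrix()
print(s["clock"].__round__(2),s["position"].round(1),"x",r[:,0].round(3),"y",r[:,1].round(3),"z",r[:,2].round(3),"F",s["contact_force"].round(1),"T",s["wrist_torque"].round(2),"w",round(s["gripper_width"],1),"j",s["joints"].round(2))
E
python3 st.py
```

```text
3.27 [608.2 -37.3 192. ] x [ 0.685 -0.728  0.004] y [-0.728 -0.685 -0.008] z [ 0.008  0.003 -1.   ] F [-0.  -0.2  1.1] T [-0.04  0.06 -0.01] w 50.2 j [ 0.2   0.38 -0.1  -0.   -1.08  0.55]
```

>>> {"method": "servo_tool", "body": {
  "turn": [
    [0,0,0],
    [0,0,0],
    [0,0,0],
    [0,0,0],
    [0,0,0]
  ],
  "dp": [
    [-0.003,0.007,-0.025],
    [0,0,-0.025],
    [0,0,-0.02],
    [0,0,-0.01],
    [0,0,0]
  ],
  "fingers": [0.05,0.05,0.05,0.05,0.05]
}}

```text
clock: 3.9
position: [607.1, -27.6, 114.8]
ee_rot: [0.919, -0.395, 0.007, -0.005]
contact_force: [0.6, -0.8, -0.5]
gripper_width: 50.0
```

```bash
python3 st.py; python3 - <<'E'
from h import *
d=[cam("scene"),cam("top")]
t=[cv2.resize(x["img"][y-38:y+38,c-50:c+50],(400,300),interpolation=cv2.INTER_CUBIC) for x,c,y in((d[0],304,240),(d[1],346,222))]
cv2.imwrite("pics/g.png",np.hstack(t)[:,:,::-1])
E
```

```text
3.9 [607.1 -27.6 114.8] x [ 0.687 -0.726  0.009] y [-0.726 -0.687 -0.014] z [ 0.017  0.003 -1.   ] F [ 0.6 -0.8 -0.5] T [-0.03  0.01 -0.02] w 50.0 j [ 0.22  0.45 -0.2   0.   -0.9   0.54]
```

View pics/g.png

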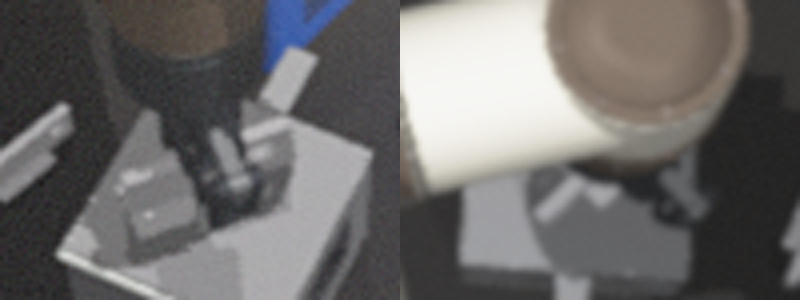

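>>> {"method": "servo_tool", "body": {
  "turn": [
    [0,0,0],
    [0,0,0],
    [0,0,0],
    [0,0,0],
    [0,0,0]
  ],
  "dp": [
    [-0.002,-0.002,-0.002],
    [0,0,0],
    [0,0,0],
    [0,0,0],
    [0,0,0]
  ],
  "fingers": [0.05,0.02,0.0,0.0,0.0]
}}

```text
clock: 4.62
position: [606.6, -29.9, 116.1]
ee_rot: [0.918, -0.395, 0.01, -0.006]
contact_force: [0.1, -0.1, 0.2]
gripper_width: 7.0
```

```bash
python3 st.py
```

```text
4.62 [606.6 -29.9 116.1] x [ 0.687 -0.726  0.013] y [-0.726 -0.687 -0.019] z [ 0.023  0.004 -1.   ] F [ 0.1 -0.1  0.2] T [-0.07  0.05  0.02] w 7.0 j [ 0.22  0.45 -0.21  0.   -0.89  0.54]
```

>>> {"method": "servo_tool", "body": {
  "turn": [
    [0,0.005,0],
    [0,0.005,0],
    [0,0.005,0],
    [0,0,0],
    [0,0,0]
  ],
  "dp": [
    [0,0,0.02],
    [0,0,0.025],
    [0,0,0.025],
    [0,0,0.02],
    [0,0,0.01]
  ],
  "fingers": [0,0,0,0,0]
}}

```text
clock: 5.25
position: [604.3, -29.6, 214.8]
ee_rot: [0.918, -0.396, -0.001, -0.002]
contact_force: [0.3, -0.1, -1.0]
gripper_width: 6.5
```

>>> {"method": "servo_tool", "body": {
  "turn": [
    [0,0,-0.1],
    [0,0,-0.1],
    [0,0,-0.1],
    [0,0,-0.1],
    [0,0,-0.1]
  ],
  "dp": [
    [-0.01,-0.037,0],
    [-0.01,-0.037,0],
    [-0.01,-0.037,0],
    [-0.01,-0.037,0],
    [-0.01,-0.037,0]
  ],
  "fingers": [0,0,0,0,0]
}}

```text
clock: 5.88
position: [552.4, -216.1, 211.6]
ee_rot: [0.788, -0.615, -0.002, -0.002]
contact_force: [1.3, 0.4, -0.8]
gripper_width: 6.8
```

```bash
python3 st.py
```

```text
5.88 [ 552.4 -216.1  211.6] x [ 0.243 -0.97  -0.007] y [-0.97  -0.243 -0.001] z [-0.001  0.007 -1.   ] F [ 1.3  0.4 -0.8] T [-0.01 -0.04 -0.01] w 6.8 j [-0.1   0.35 -0.1  -0.01 -1.13  0.35]
```

>>> {"method": "servo_tool", "body": {
  "turn": [
    [0,0,-0.08],
    [0,0,-0.08],
    [0,0,-0.08],
    [0,0,-0.03],
    [0,0,0]
  ],
  "dp": [
    [-0.012,-0.035,0],
    [-0.012,-0.035,0],
    [-0.008,-0.03,0],
    [0,-0.007,-0.02],
    [0,0,-0.01]
  ],
  "fingers": [0,0,0,0,0]
}}

```text
clock: 6.5
position: [516.6, -328.3, 177.0]
ee_rot: [-0.693, 0.721, 0.005, 0.002]
contact_force: [-0.0, 0.0, -1.5]
gripper_width: 6.9
```

```bash
python3 st.py
```

```text
6.5 [ 516.6 -328.3  177. ] x [-0.039 -0.999 -0.01 ] y [-0.999  0.039  0.004] z [-0.004  0.01  -1.   ] F [-0.   0.  -1.5] T [0.   0.01 0.03] w 6.9 j [-0.31  0.41 -0.09 -0.01 -1.08  0.27]
```

>>> {"method": "servo_tool", "body": {
  "turn": [
    [0,0,0],
    [0,0,0],
    [0,0,0],
    [0,0,0],
    [0,0,0]
  ],
  "dp": [
    [0.002,0.005,-0.015],
    [0,0,-0.015],
    [0,0,-0.003],
    [0,0,0],
    [0,0,0]
  ],
  "fingers": [0,0,0,0,0]
}}

```text
clock: 7.12
position: [519.3, -321.0, 141.2]
ee_rot: [-0.695, 0.719, 0.006, 0.002]
contact_force: [-0.8, 0.1, -0.9]
gripper_width: 6.6
```

```bash
python3 st.py; cat > look.py <<'E'
import sys
from h import *
# args: outname then cam:x:y:halfw ...
T=[]
for a in sys.argv[2:]:
    n,x,y,w=a.split(":");x,y,w=int(x),int(y),int(w);h=w*3//4
    d=cam(n);np.save(n+"_l.npy",d,allow_pickle=True)
    T.append(cv2.resize(d["img"][y-h:y+h,x-w:x+w],(400,300),interpolation=cv2.INTER_CUBIC))
cv2.imwrite("pics/"+sys.argv[1],np.hstack(T)[:,:,::-1])
E
python3 look.py p1.png scene:206:200:40 top:452:232:40
```

```text
7.12 [ 519.3 -321.   141.2] x [-0.035 -0.999 -0.01 ] y [-0.999  0.035  0.005] z [-0.005  0.011 -1.   ] F [-0.8  0.1 -0.9] T [-0.08  0.03  0.  ] w 6.6 j [-0.29  0.44 -0.14 -0.01 -1.    0.26]
```

View pics/p1.png

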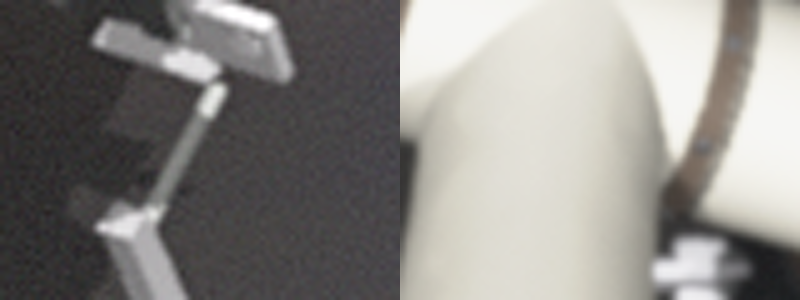

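```bash
python3 - <<'E'
from h import *
d=np.load("scene_l.npy",allow_pickle=True).item()
tcp=np.array([519.3,-321,141.2]);bx=np.array([.035,.999,.01]);by=np.array([-.999,.035,0]);bz=np.array([0,-.01,1])
o=tcp+7.2*bx-15.1*bz; print("eye",o+32*bx+24*bz)
P={"eye-y(front)":(32,-4,24),"eye":(32,0,24),"A top+x front":(48,-4,40),"A top+x back":(48,4,40),"bot+x front":(48,-4,0),"top-x":(-48,0,40),"foot -48,-18":(-48,-18,4),"foot15,-18":(15,-18,4)}
for k,v in P.items():
    w=o+v[0]*bx+v[1]*by+v[2]*bz;print(k,((project(d,w)[0]-[166,170])*5).round(0))
for k,w in {"tip":(549.6,-284.8,144.6),"root":(621.5,-287.1,130)}.items():print(k,((project(d,w)[0]-[166,170])*5).round(0))
import cv2
im=d["img"][170:230,166:246][:,:,::-1]
u=cv2.resize(im[:40],(800,400),interpolation=cv2.INTER_CUBIC)
for k,v in P.items():
    w=o+v[0]*bx+v[1]*by+v[2]*bz;q=(project(d,w)[0]-[166,170])*10+5;cv2.circle(u,tuple(int(a) for a in q),3,(0,0,255),-1)
q=(project(d,(549.6,-284.8,144.6))[0]-[166,170])*10+5;cv2.circle(u,tuple(int(a) for a in q),3,(0,255,0),-1)
cv2.imwrite("pics/p2.png",u)
E
```

```text
eye [ 520.672  -281.9282  150.492 ]
eye-y(front) [243.  40.]
eye [247.  34.]
A top+x front [266.  29.]
A top+x back [275.  16.]
bot+x front [283.  81.]
top-x [ 91. -38.]
foot -48,-18 [91. 38.]
foot15,-18 [206.  77.]
tip [216.  87.]
root [145. 225.]
```

View pics/p2.png

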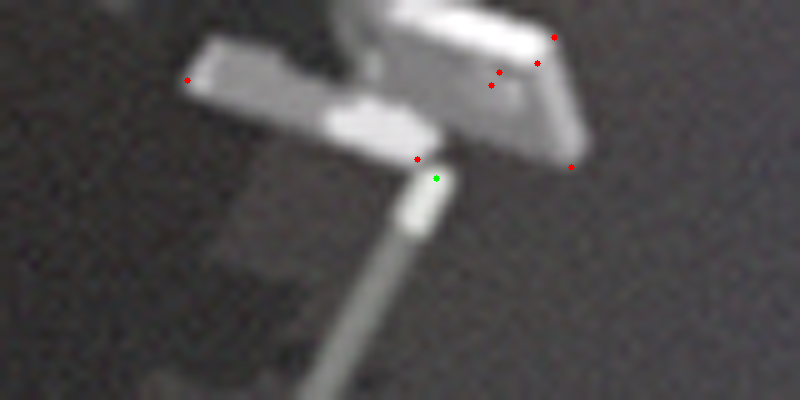

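>>> {"method": "servo_tool", "body": {
  "turn": [
    [0,0,0],
    [0,0,0],
    [0,0,0],
    [0,0,0],
    [0,0,0]
  ],
  "dp": [
    [0,-0.006,-0.005],
    [0,0,-0.001],
    [0.005,0,-0.001],
    [0,0,0],
    [0,0,0]
  ],
  "fingers": [0,0,0,0,0]
}}

```text
clock: 7.85
position: [525.0, -327.9, 134.5]
ee_rot: [-0.694, 0.72, 0.005, 0.002]
contact_force: [0.1, 1.0, -0.8]
gripper_width: 7.0
```

```bash
python3 st.py
```

```text
7.85 [ 525.  -327.9  134.5] x [-0.036 -0.999 -0.01 ] y [-0.999  0.036  0.004] z [-0.003  0.01  -1.   ] F [ 0.1  1.  -0.8] T [-0.1   0.07 -0.01] w 7.0 j [-0.3   0.46 -0.13 -0.01 -0.99  0.27]
```

>>> {"method": "servo_tool", "body": {
  "turn": [
    [0,0,0],
    [0,0,0],
    [0,0,0],
    [0,0,0],
    [0,0,0]
  ],
  "dp": [
    [0.006,0.0005,0.001],
    [0.006,0,0],
    [0.006,0,0],
    [0.006,0,0],
    [0.004,0,0]
  ],
  "fingers": [0,0,0,0,0]
}}

```text
clock: 8.48
position: [555.2, -327.3, 135.8]
ee_rot: [-0.694, 0.72, 0.004, 0.002]
contact_force: [1.0, -0.4, -1.8]
gripper_width: 7.0
```

```bash
python3 st.py;python3 look.py p3.png scene:206:210:40 scene:206:200:20
```

```text
8.47 [ 555.2 -327.3  135.8] x [-0.035 -0.999 -0.01 ] y [-0.999  0.035  0.003] z [-0.003  0.01  -1.   ] F [ 1.  -0.4 -1.8] T [-0.04  0.04  0.01] w 7.0 j [-0.29  0.5  -0.06 -0.01 -1.02  0.26]
```

View pics/p3.png

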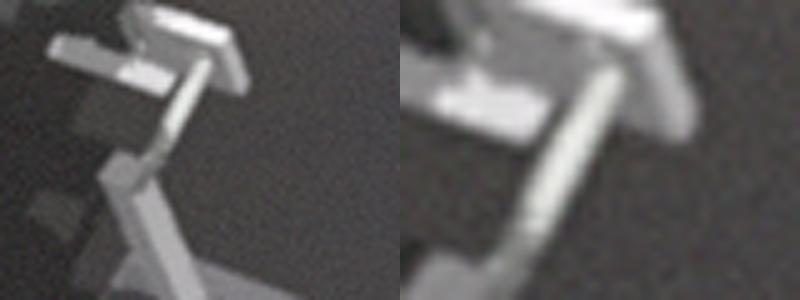

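>>> {"method": "servo_tool", "body": {
  "turn": [
    [0,0,0],
    [0,0,0],
    [0,0,0],
    [0,0,0],
    [0,0,0]
  ],
  "dp": [
    [0,0.002,-0.001],
    [0.006,0,-0.001],
    [0.006,0,-0.001],
    [0.006,0,-0.001],
    [0,0,0]
  ],
  "fingers": [0,0,0,0,0]
}}

```text
clock: 9.2
position: [574.3, -325.1, 131.3]
ee_rot: [-0.694, 0.72, 0.005, 0.002]
contact_force: [-0.6, 0.1, -1.0]
gripper_width: 7.1
```

```bash
python3 st.py;python3 look.py p4.png scene:206:210:40 scene:206:205:20
```

```text
9.2 [ 574.3 -325.1  131.3] x [-0.035 -0.999 -0.01 ] y [-0.999  0.035  0.003] z [-0.003  0.01  -1.   ] F [-0.6  0.1 -1. ] T [-0.03  0.01 -0.03] w 7.1 j [-0.27  0.52 -0.02 -0.01 -1.03  0.24]
```

View pics/p4.png

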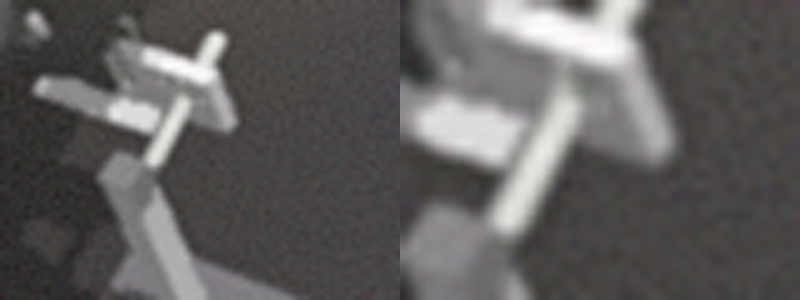

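>>> {"method": "servo_tool", "body": {
  "turn": [
    [0,0,0],
    [0,0,0],
    [0,0,0],
    [0,0,0],
    [0,0,0]
  ],
  "dp": [
    [0.005,0,-0.001],
    [0.005,0,-0.001],
    [0.004,0,0],
    [0,0,0],
    [0,0,0]
  ],
  "fingers": [0,0,0,0,0]
}}

```text
clock: 9.93
position: [588.6, -325.2, 129.3]
ee_rot: [-0.694, 0.72, 0.005, 0.002]
contact_force: [-0.1, 0.8, -0.5]
gripper_width: 6.7
```

>>> {"method": "servo_tool", "body": {
  "turn": [
    [0.16,0,0],
    [0.16,0,0],
    [0.16,0,0],
    [0,0,0],
    [0,0,0]
  ],
  "dp": [
    [0,0.002,-0.0065],
    [0,0.003,-0.006],
    [0,0.004,-0.0055],
    [0,0,0],
    [0,0,0]
  ],
  "fingers": [0,0,0,0,0]
}}

```text
clock: 10.55
position: [587.7, -316.6, 110.7]
ee_rot: [-0.674, 0.696, 0.179, 0.171]
contact_force: [-0.3, 0.4, -1.3]
gripper_width: 6.2
```

```bash
python3 st.py
```

```text
10.55 [ 587.7 -316.6  110.7] x [-0.032 -0.877 -0.479] y [-0.999  0.027  0.018] z [-0.003  0.479 -0.878] F [-0.3  0.4 -1.3] T [-1.12  0.02  0.01] w 6.2 j [-0.47  0.7   0.33 -0.44 -1.45  0.55]
```

>>> {"method": "servo_tool", "body": {
  "turn": [
    [0.16,0,0],
    [0.16,0,0],
    [0.16,0,0],
    [0,0,0],
    [0,0,0]
  ],
  "dp": [
    [0,0.0045,-0.005],
    [0,0.005,-0.004],
    [0,0.006,-0.004],
    [0,0,0],
    [0,0,0]
  ],
  "fingers": [0,0,0,0,0]
}}

```text
clock: 11.18
position: [589.0, -298.0, 101.1]
ee_rot: [-0.618, 0.632, 0.337, 0.324]
contact_force: [-0.5, 0.7, -1.0]
gripper_width: 7.0
```

```bash
python3 st.py
```

```text
11.18 [ 589.  -298.   101.1] x [-0.025 -0.562 -0.827] y [-1.     0.008  0.025] z [-0.007  0.827 -0.562] F [-0.5  0.7 -1. ] T [-1.89 -0.08 -0.01] w 7.0 j [-0.6   0.89  0.54 -0.78 -1.83  0.62]
```

>>> {"method": "servo_tool", "body": {
  "turn": [
    [0,0,0],
    [0,0,0],
    [0,0,0],
    [0,0,0],
    [0,0,0]
  ],
  "dp": [
    [0,-0.003,-0.003],
    [0,0,-0.003],
    [0,0,-0.002],
    [0,0,0],
    [0,0,0]
  ],
  "fingers": [0,0,0,0,0]
}}

```text
clock: 11.8
position: [591.0, -298.6, 97.8]
ee_rot: [-0.622, 0.63, 0.334, 0.323]
contact_force: [-0.0, -0.6, -0.6]
gripper_width: 6.8
```

```bash
python3 st.py
```

```text
11.8 [ 591.  -298.6   97.8] x [-0.017 -0.569 -0.822] y [-1.     0.003  0.019] z [-0.008  0.823 -0.569] F [-0.  -0.6 -0.6] T [-1.93 -0.01 -0.01] w 6.8 j [-0.6   0.89  0.54 -0.77 -1.82  0.63]
```

>>> {"method": "servo_tool", "body": {
  "turn": [
    [0,0,0],
    [0,0,0],
    [0,0,0],
    [0,0,0],
    [0,0,0]
  ],
  "dp": [
    [-0.001,-0.002,-0.005],
    [0,-0.001,-0.003],
    [0,0,-0.002],
    [0,0,0],
    [0,0,0]
  ],
  "fingers": [0,0,0,0,0]
}}

```text
clock: 12.42
position: [590.5, -300.3, 93.3]
ee_rot: [-0.624, 0.627, 0.335, 0.326]
contact_force: [0.4, 0.5, 0.1]
gripper_width: 6.9
```

```bash
python3 st.py; python3 look.py p5.png scene:200:210:40 top:452:222:40
```

```text
12.43 [ 590.5 -300.3   93.3] x [-0.01  -0.564 -0.826] y [-1.    -0.002  0.013] z [-0.009  0.826 -0.564] F [0.4 0.5 0.1] T [-1.44 -0.01 -0.05] w 6.9 j [-0.6   0.9   0.54 -0.77 -1.82  0.64]
```

View pics/p5.png

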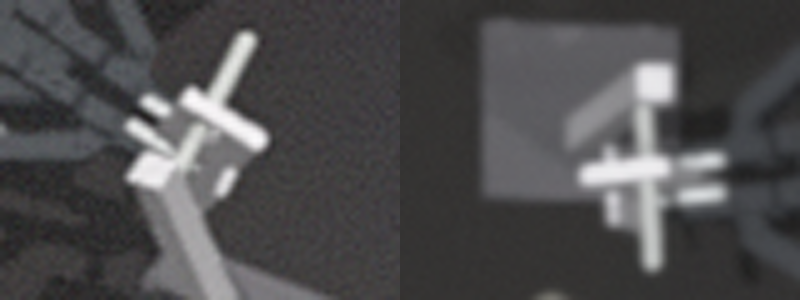

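>>> {"method": "servo_tool", "body": {
  "turn": [
    [0,0,0],
    [0,0,0],
    [0,0,0],
    [0,0,0],
    [0,0,0]
  ],
  "dp": [
    [0,0,0],
    [0,0,0],
    [0,0,0],
    [0,0,0],
    [0,0,0]
  ],
  "fingers": [0.02,0.035,0.035,0.035,0.035]
}}

```text
clock: 13.15
position: [590.0, -300.7, 91.8]
ee_rot: [-0.623, 0.627, 0.335, 0.325]
contact_force: [0.5, 0.5, -0.4]
gripper_width: 35.0
```

>>> {"method": "servo_tool", "body": {
  "turn": [
    [0,0,0],
    [0,0,0],
    [0,0,0],
    [0,0,0],
    [0,0,0]
  ],
  "dp": [
    [0,-0.01,0.006],
    [0,-0.016,0.01],
    [0,-0.025,0.016],
    [0,-0.025,0.02],
    [0,-0.02,0.025]
  ],
  "fingers": [0.035,0.035,0.035,0.035,0.035]
}}

```text
clock: 13.78
position: [589.0, -399.8, 170.5]
ee_rot: [-0.623, 0.627, 0.337, 0.324]
contact_force: [-0.1, -0.6, -1.0]
gripper_width: 34.9
```

```bash
python3 st.py; python3 look.py p6.png scene:200:225:40 top:452:222:40
```

```text
13.78 [ 589.  -399.8  170.5] x [-0.014 -0.563 -0.827] y [-1.    -0.003  0.019] z [-0.013  0.827 -0.563] F [-0.1 -0.6 -1. ] T [-1.7  -0.1  -0.02] w 34.9 j [-0.7   0.95  0.86 -0.8  -2.08  0.51]
```

View pics/p6.png

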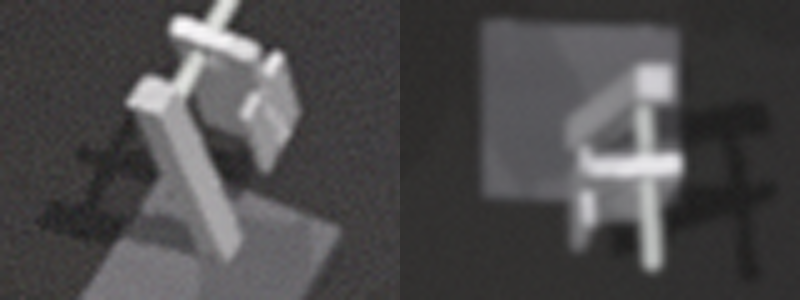

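>>> {"method": "servo_tool", "body": {
  "turn": [
    [-0.18,0,0],
    [-0.18,0,0],
    [-0.18,0,0],
    [-0.18,0,0],
    [-0.18,0,0]
  ],
  "dp": [
    [0,0,0.015],
    [0,0,0.015],
    [0,0,0.015],
    [-0.005,0,0.015],
    [-0.005,0.01,0]
  ],
  "fingers": [0.04,0.04,0.04,0.04,0.04]
}}

```text
clock: 14.5
position: [577.6, -395.9, 226.5]
ee_rot: [-0.701, 0.713, 0.019, 0.014]
contact_force: [-0.4, 0.6, -0.7]
gripper_width: 39.8
```

```bash
python3 st.py
```

```text
14.5 [ 577.6 -395.9  226.5] x [-0.018 -0.999 -0.047] y [-1.     0.018  0.007] z [-0.006  0.047 -0.999] F [-0.4  0.6 -0.7] T [-0.03  0.   -0.  ] w 39.8 j [-0.39  0.54  0.26 -0.04 -1.32  0.38]
```

>>> {"method": "servo_tool", "body": {
  "turn": [
    [-0.047,0,0.15],
    [0,0,0.15],
    [0,0,0.15],
    [0,0,0.15],
    [0,0,0.15]
  ],
  "dp": [
    [-0.007,0.04,0],
    [-0.007,0.04,0],
    [-0.007,0.04,0],
    [-0.007,0.04,0],
    [-0.007,0.04,0]
  ],
  "fingers": [0.04,0.04,0.04,0.04,0.04]
}}

```text
clock: 15.12
position: [538.3, -185.6, 225.1]
ee_rot: [0.92, -0.392, -0.002, 0.006]
contact_force: [0.2, 0.7, -0.4]
gripper_width: 40.1
```

>>> {"method": "servo_tool", "body": {
  "turn": [
    [0,0,0.15],
    [0,0,0.15],
    [0,0,0.15],
    [0,0,0.15],
    [0,0,0.15]
  ],
  "dp": [
    [-0.007,0.04,-0.01],
    [-0.007,0.04,-0.01],
    [-0.007,0.04,-0.01],
    [-0.005,0.035,-0.01],
    [-0.003,0.02,-0.01]
  ],
  "fingers": [0.04,0.04,0.04,0.04,0.04]
}}

```text
clock: 15.75
position: [504.8, -2.8, 173.4]
ee_rot: [1.0, -0.012, 0.001, 0.005]
contact_force: [1.2, -0.3, 0.4]
gripper_width: 40.2
```

```bash
python3 st.py
```

```text
15.75 [504.8  -2.8 173.4] x [ 1.    -0.024  0.002] y [-0.024 -1.     0.01 ] z [ 0.001 -0.01  -1.   ] F [ 1.2 -0.3  0.4] T [ 0.04 -0.07 -0.  ] w 40.2 j [ 0.32  0.23 -0.37  0.01 -0.97  1.22]
```

>>> {"method": "servo_tool", "body": {
  "turn": [
    [0,0,-0.04],
    [0,0,-0.02],
    [0,0,0],
    [0,0,0],
    [0,0,0]
  ],
  "dp": [
    [0.004,-0.003,-0.03],
    [0.003,-0.002,-0.03],
    [0,0,-0.02],
    [0,0,-0.01],
    [0,0,0]
  ],
  "fingers": [0.04,0.04,0.04,0.04,0.04]
}}

```text
clock: 16.38
position: [508.9, -5.3, 80.2]
ee_rot: [0.999, -0.038, 0.0, 0.005]
contact_force: [-0.2, 0.3, 0.3]
gripper_width: 40.3
```

```bash
python3 st.py
```

```text
16.38 [508.9  -5.3  80.2] x [ 0.997 -0.077  0.   ] y [-0.077 -0.997  0.01 ] z [-0.   -0.01 -1.  ] F [-0.2  0.3  0.3] T [-0.05 -0.05 -0.04] w 40.3 j [ 0.31  0.36 -0.48  0.01 -0.74  1.17]
```

>>> {"method": "servo_tool", "body": {
  "turn": [
    [0,0,0],
    [0,0,0],
    [0,0,0],
    [0,0,0],
    [0,0,0]
  ],
  "dp": [
    [0.003,-0.003,0],
    [0,0,0],
    [0,0,0],
    [0,0,0],
    [0,0,0]
  ],
  "fingers": [0.03,0.017,0.017,0.017,0.017]
}}

```text
clock: 17.0
position: [513.1, -8.4, 82.2]
ee_rot: [0.999, -0.039, 0.002, 0.004]
contact_force: [1.2, -0.7, -1.4]
gripper_width: 17.9
```

```bash
python3 st.py
```

```text
17.0 [513.1  -8.4  82.2] x [ 0.997 -0.078  0.004] y [-0.078 -0.997  0.009] z [ 0.004 -0.009 -1.   ] F [ 1.2 -0.7 -1.4] T [-0.05 -0.04 -0.07] w 17.9 j [ 0.31  0.36 -0.47  0.01 -0.74  1.18]
```

>>> {"method": "servo_tool", "body": {
  "turn": [
    [0,0,0],
    [0,0,0],
    [0,0,0],
    [0,0,0],
    [0,0,0]
  ],
  "dp": [
    [0.001,0,0.013],
    [0.001,0,0.013],
    [0.003,0,0.013],
    [0.003,0,0.012],
    [0.005,-0.0005,0.012]
  ],
  "fingers": [0.017,0.017,0.017,0.017,0.017]
}}

```text
clock: 17.62
position: [528.5, -9.7, 149.8]
ee_rot: [0.999, -0.039, 0.004, 0.005]
contact_force: [3.4, -1.2, -4.8]
gripper_width: 17.4
```

```bash
python3 st.py
```

```text
17.62 [528.5  -9.7 149.8] x [ 0.997 -0.077  0.008] y [-0.077 -0.997  0.009] z [ 0.008 -0.01  -1.   ] F [ 3.4 -1.2 -4.8] T [-0.43 -0.84 -0.04] w 17.4 j [ 0.3   0.3  -0.36  0.01 -0.92  1.19]
```

>>> {"method": "servo_tool", "body": {
  "turn": [
    [0,0,0],
    [0,0,0],
    [0,0,0],
    [0,0,0],
    [0,0,0]
  ],
  "dp": [
    [0.013,-0.001,0.022],
    [0.0165,-0.0014,0.02],
    [0.019,-0.0016,0.017],
    [0,0,0],
    [0,0,0]
  ],
  "fingers": [0.017,0.017,0.017,0.017,0.017]
}}

```text
clock: 18.25
position: [576.9, -14.1, 210.4]
ee_rot: [0.999, -0.039, 0.002, 0.004]
contact_force: [3.0, -1.6, -3.9]
gripper_width: 17.5
```

```bash
python3 st.py
```

```text
18.25 [576.9 -14.1 210.4] x [ 0.997 -0.078  0.004] y [-0.078 -0.997  0.009] z [ 0.003 -0.009 -1.   ] F [ 3.  -1.6 -3.9] T [-0.54 -0.84 -0.01] w 17.5 j [ 0.26  0.32 -0.15  0.01 -1.1   1.23]
```

>>> {"method": "servo_tool", "body": {
  "turn": [
    [0,0,0],
    [0,0,0],
    [0,0,0],
    [0,0,0],
    [0,0,0]
  ],
  "dp": [
    [0.0225,-0.002,0.012],
    [0.0243,-0.002,0.01],
    [0.0255,-0.002,0.006],
    [0.026,-0.002,0.002],
    [0.016,-0.001,-0.001]
  ],
  "fingers": [0.017,0.017,0.017,0.017,0.017]
}}

```text
clock: 18.88
position: [679.7, -23.4, 239.9]
ee_rot: [0.999, -0.038, -0.013, 0.005]
contact_force: [-2.2, -1.9, 2.0]
gripper_width: 17.8
```

```bash
python3 st.py
```

```text
18.88 [679.7 -23.4 239.9] x [ 0.997 -0.076 -0.026] y [-0.075 -0.997  0.012] z [-0.027 -0.01  -1.   ] F [-2.2 -1.9  2. ] T [-0.15  0.85 -0.05] w 17.8 j [ 0.2   0.49  0.19  0.   -1.3   1.29]
```

>>> {"method": "servo_tool", "body": {
  "turn": [
    [0,0,0],
    [0,0,0],
    [0,0,0],
    [0,0,0],
    [0,0,0]
  ],
  "dp": [
    [0.014,-0.001,-0.001],
    [0,0,0],
    [0,0,0],
    [0,0,0],
    [0,0,0]
  ],
  "fingers": [0.017,0.017,0.04,0.04,0.04]
}}

```text
clock: 19.5
position: [690.1, -23.4, 239.8]
ee_rot: [0.999, -0.037, -0.017, 0.005]
contact_force: [0.3, -0.7, 0.2]
gripper_width: 40.1
```

>>> {"method": "servo_tool", "body": {
  "turn": [
    [0,-0.02,0],
    [0,0,0],
    [0,0,0],
    [0,0,0],
    [0,0,0]
  ],
  "dp": [
    [0,0,0.02],
    [0,0,0.03],
    [-0.01,0,0.02],
    [-0.03,0,0],
    [-0.04,0,0]
  ],
  "fingers": [0.04,0.04,0.04,0.04,0.04]
}}

```text
clock: 20.12
position: [608.6, -23.1, 316.3]
ee_rot: [0.999, -0.037, -0.003, 0.005]
contact_force: [0.7, 0.1, -0.0]
gripper_width: 39.9
```

```bash
python3 st.py
```

```text
20.12 [608.6 -23.1 316.3] x [ 0.997 -0.074 -0.006] y [-0.074 -0.997  0.009] z [-0.006 -0.009 -1.   ] F [ 0.7  0.1 -0. ] T [ 0.01  0.01 -0.07] w 39.9 j [ 0.23  0.32  0.12  0.01 -1.38  1.26]
```

>>> {"method": "servo_tool", "body": {
  "turn": [
    [-0.009,-0.005,-0.01],
    [0,0,0],
    [0,0,0],
    [0,0,0],
    [0,0,0]
  ],
  "dp": [
    [0,0.006,-0.03],
    [0,0,-0.04],
    [0,0,-0.04],
    [0,0,-0.04],
    [0,0,-0.015]
  ],
  "fingers": [0.04,0.04,0.04,0.04,0.04]
}}

```text
clock: 20.75
position: [605.2, -17.0, 159.2]
ee_rot: [0.999, -0.042, 0.009, 0.007]
contact_force: [0.3, 0.2, 0.1]
gripper_width: 39.8
```

```bash
python3 st.py
```

```text
20.75 [605.2 -17.  159.2] x [ 0.996 -0.083  0.019] y [-0.083 -0.996  0.013] z [ 0.018 -0.015 -1.   ] F [0.3 0.2 0.1] T [ 0.06  0.01 -0.03] w 39.8 j [ 0.25  0.4  -0.17  0.02 -0.99  1.23]
```

```bash
python3 - <<'E'
from h import *
for n in("scene","top"):
    d=cam(n);np.save(n+"_f.npy",d,allow_pickle=True)
    print(n,"pred tab top",project(d,[[609,-16.7,89],[609,-16.7,101]]).round(0).tolist(),"flap tip",project(d,[[690,-23.5,257]]).round())
    for q in("filter","filter_tab","flap"):print(q,[(round(r["score"],2),[int(x) for x in r["box"]]) for r in search_frame(q,n)[:3]])
E
```

```text
scene pred tab top [[308.0, 256.0], [308.0, 253.0]] flap tip [[287. 248.]]
filter [(0.74, [305, 244, 17, 20])]
filter_tab [(0.67, [307, 244, 14, 22]), (0.47, [193, 197, 19, 30])]
flap [(0.87, [258, 244, 61, 48]), (0.83, [380, 178, 73, 66]), (0.69, [329, 173, 18, 13])]
top pred tab top [[341.0, 224.0], [341.0, 223.0]] flap tip [[346. 171.]]
filter [(0.55, [337, 232, 5, 16])]
filter_tab [(0.43, [427, 196, 41, 51])]
flap [(0.95, [336, 290, 69, 84]), (0.65, [221, 281, 23, 55])]
```

>>> {"method": "servo_tool", "body": {
  "turn": [
    [0.014,0.018,0],
    [0,0,0],
    [0,0,0],
    [0,0,0],
    [0,0,0]
  ],
  "dp": [
    [0.003,0,-0.02],
    [0,0,-0.02],
    [0,0,-0.01],
    [0,0,0],
    [0,0,0]
  ],
  "fingers": [0.04,0.04,0.04,0.04,0.04]
}}

```text
clock: 21.78
position: [611.6, -16.8, 109.2]
ee_rot: [0.999, -0.042, 0.002, -0.001]
contact_force: [-0.4, 0.1, -0.6]
gripper_width: 40.3
```

```bash
python3 st.py
```

```text
21.77 [611.6 -16.8 109.2] x [ 0.996 -0.084  0.004] y [-0.084 -0.996 -0.003] z [ 0.004  0.003 -1.   ] F [-0.4  0.1 -0.6] T [0.01 0.03 0.02] w 40.3 j [ 0.24  0.47 -0.19 -0.   -0.91  1.25]
```

>>> {"method": "servo_tool", "body": {
  "turn": [
    [0,0,0],
    [0,0,0],
    [0,0,0],
    [0,0,0],
    [0,0,0]
  ],
  "dp": [
    [-0.002,0,-0.018],
    [0,0,-0.015],
    [0,0,-0.008],
    [0,0,-0.003],
    [0,0,0]
  ],
  "fingers": [0.04,0.04,0.04,0.04,0.04]
}}

```text
clock: 22.4
position: [611.8, -16.5, 66.2]
ee_rot: [0.999, -0.041, 0.005, -0.002]
contact_force: [-0.2, 0.8, 0.3]
gripper_width: 39.8
```

```bash
python3 st.py
```

```text
22.4 [611.8 -16.5  66.2] x [ 0.997 -0.083  0.01 ] y [-0.083 -0.997 -0.004] z [ 0.01   0.003 -1.   ] F [-0.2  0.8  0.3] T [ 0.03 -0.02 -0.  ] w 39.8 j [ 0.24  0.52 -0.23 -0.   -0.81  1.25]
```

>>> {"method": "servo_tool", "body": {
  "turn": [
    [0,0.01,0],
    [0,0,0],
    [0,0,0],
    [0,0,0],
    [0,0,0]
  ],
  "dp": [
    [-0.003,0,-0.005],
    [0,0,-0.001],
    [0,0,0],
    [0,0,0],
    [0,0,0]
  ],
  "fingers": [0.04,0.02,0,0,0]
}}

```text
clock: 23.02
position: [609.2, -16.4, 60.9]
ee_rot: [0.999, -0.041, 0.0, -0.002]
contact_force: [0.4, 0.3, -0.9]
gripper_width: 7.2
```

```bash
python3 st.py
```

```text
23.02 [609.2 -16.4  60.9] x [ 0.997 -0.083  0.001] y [-0.083 -0.997 -0.004] z [ 0.001  0.003 -1.   ] F [ 0.4  0.3 -0.9] T [ 0.05 -0.06  0.01] w 7.2 j [ 0.24  0.52 -0.24 -0.   -0.81  1.25]
```

>>> {"method": "servo_tool", "body": {
  "turn": [
    [0,0,0],
    [0,0,0],
    [0,0,0],
    [0,0,0],
    [0,0,0]
  ],
  "dp": [
    [0,0,0.012],
    [0,0,0.015],
    [0,0,0.015],
    [0,0,0.015],
    [0,0,0.015]
  ],
  "fingers": [0,0,0,0,0]
}}

```text
clock: 23.65
position: [608.8, -16.5, 137.9]
ee_rot: [0.999, -0.041, 0.0, -0.002]
contact_force: [0.3, -0.2, -1.6]
gripper_width: 7.4
```

```bash
python3 st.py
```

```text
23.65 [608.8 -16.5 137.9] x [ 0.997 -0.083  0.001] y [-0.083 -0.997 -0.003] z [ 0.001  0.003 -1.   ] F [ 0.3 -0.2 -1.6] T [-0.01 -0.04  0.02] w 7.4 j [ 0.24  0.44 -0.16 -0.   -0.97  1.25]
```

>>> {"method": "servo_tool", "body": {
  "turn": [
    [0,0,0],
    [0,0,0],
    [0,0,0],
    [0,0,0],
    [0,0,-0.1]
  ],
  "dp": [
    [0,0,0.025],
    [0,0,0.025],
    [-0.003,0,0.025],
    [-0.01,0.01,0.01],
    [-0.01,0.02,0]
  ],
  "fingers": [0,0,0,0,0]
}}

```text
clock: 24.28
position: [584.9, 13.8, 229.8]
ee_rot: [0.996, -0.094, 0.002, -0.002]
contact_force: [-0.6, 0.7, -1.1]
gripper_width: 7.1
```

>>> {"method": "servo_tool", "body": {
  "turn": [
    [0,0,-0.16],
    [0,0,-0.16],
    [0,0,-0.16],
    [0,0,-0.16],
    [0,0,-0.16]
  ],
  "dp": [
    [-0.003,0.025,0],
    [-0.003,0.025,0],
    [-0.003,0.025,0],
    [-0.003,0.025,0],
    [-0.003,0.025,0]
  ],
  "fingers": [0,0,0,0,0]
}}

```text
clock: 24.9
position: [563.1, 144.0, 228.9]
ee_rot: [0.874, -0.486, 0.0, -0.001]
contact_force: [-0.4, -0.3, -0.7]
gripper_width: 6.8
```

```bash
python3 st.py
```

```text
24.9 [563.1 144.  228.9] x [ 0.527 -0.85  -0.   ] y [-0.85  -0.527 -0.002] z [ 0.001  0.001 -1.   ] F [-0.4 -0.3 -0.7] T [-0.03 -0.02  0.04] w 6.8 j [ 0.53  0.31 -0.11 -0.   -1.15  0.03]
```

>>> {"method": "servo_tool", "body": {
  "turn": [
    [0,0,-0.14],
    [0,0,-0.14],
    [0,0,-0.14],
    [0,0,-0.14],
    [0,0,-0.02]
  ],
  "dp": [
    [0,0.03,0],
    [0,0.035,-0.01],
    [0,0.035,-0.015],
    [0,0.035,-0.015],
    [0,0.015,-0.015]
  ],
  "fingers": [0,0,0,0,0]
}}

```text
clock: 25.52
position: [557.1, 301.0, 172.4]
ee_rot: [-0.692, 0.722, 0.001, -0.0]
contact_force: [0.2, 0.0, -1.4]
gripper_width: 7.2
```

```bash
python3 st.py; python3 - <<'E'
from h import *
for n in("scene","top"):
    d=cam(n);np.save(n+"_p.npy",d,allow_pickle=True)
E
python3 - <<'E'
from h import *
ds=[np.load(n+"0.npy",allow_pickle=True).item() for n in("scene","top")]
c,s=np.cos(-.045),np.sin(-.045)
def W(a):a=np.array(a,float);return np.c_[624+c*a[:,0]-s*a[:,1],299+s*a[:,0]+c*a[:,1],a[:,2]]
T=[]
for d,(x,y) in zip(ds,((444,322),(202,215))):
    u=cv2.resize(d["img"][y-52:y+53,x-52:x+53][:,:,::-1],None,fx=3.8,fy=3.8,interpolation=cv2.INTER_CUBIC)
    for L in([(0,80,170),(0,-80,170),(30,-80,170),(30,80,170)],[(0,65,50),(0,65,160),(0,-65,160),(0,-65,50)]):
        q=(((project(d,W(L))-[x-52,y-52])+.5)*3.8).astype(int);cv2.polylines(u,[q],True,(0,0,255),1)
    T.append(u)
cv2.imwrite("pics/pan.png",np.hstack(T))
E
```

```text
25.52 [557.1 301.  172.4] x [-0.043 -0.999 -0.001] y [-0.999  0.043  0.001] z [-0.001  0.001 -1.   ] F [ 0.2  0.  -1.4] T [-0.01 -0.01  0.03] w 7.2 j [ 0.75  0.44 -0.05 -0.   -1.07 -0.79]
```

View pics/pan.png

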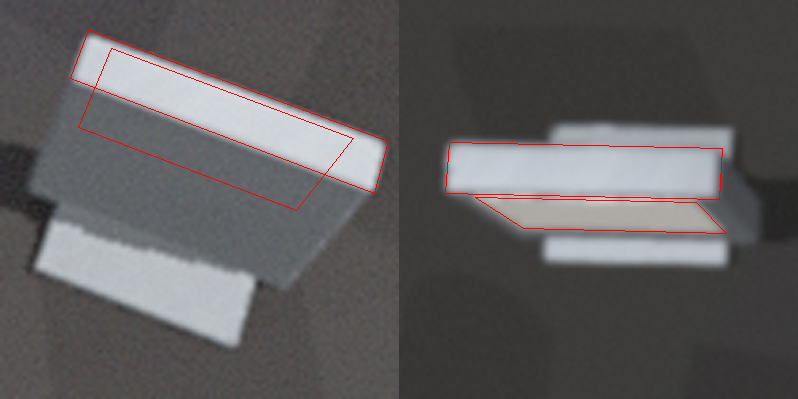

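>>> {"method": "servo_tool", "body": {
  "turn": [
    [0,0,0],
    [0,0,0],
    [0,0,0],
    [0,0,0],
    [0,0,0]
  ],
  "dp": [
    [0.005,0,-0.014],
    [0.008,0,-0.014],
    [0.008,0,-0.008],
    [0.003,0,-0.002],
    [0,0,0]
  ],
  "fingers": [0,0,0,0,0]
}}

```text
clock: 26.25
position: [581.9, 297.7, 130.8]
ee_rot: [-0.692, 0.722, 0.001, -0.002]
contact_force: [-0.1, 0.1, 0.1]
gripper_width: 6.8
```

```bash
python3 st.py
```

```text
26.25 [581.9 297.7 130.8] x [-0.043 -0.999  0.002] y [-0.999  0.043  0.005] z [-0.005 -0.002 -1.   ] F [-0.1  0.1  0.1] T [-0.01 -0.09 -0.  ] w 6.8 j [ 0.72  0.51 -0.04 -0.   -1.02 -0.76]
```

>>> {"method": "servo_tool", "body": {
  "turn": [
    [0,0,0],
    [0,0,0],
    [0,0,0],
    [0,0,0],
    [0,0,0]
  ],
  "dp": [
    [0.001,0.003,0],
    [0,0,0],
    [0,0,0],
    [0,0,0],
    [0,0,0]
  ],
  "fingers": [0,0,0,0,0]
}}

```text
clock: 26.88
position: [583.2, 301.4, 132.5]
ee_rot: [-0.692, 0.722, 0.001, -0.001]
contact_force: [0.1, 0.4, -1.5]
gripper_width: 6.7
```

```bash
python3 st.py; python3 - <<'E'
from h import *
t=read_state()["position"]
c,s=np.cos(-.043),np.sin(-.043);P=[]
for w,z in((-55,0),(55,0),(55,60),(15,60),(15,84),(-15,84),(-15,60),(-55,60)):P.append([t[0]-s*w,t[1]+c*w,t[2]-55.9+z])
T=[]
for n,(x,y,w,h) in(("scene",(330,255,160,120)),("top",(330,235,160,120))):
    d=cam(n);k=2.5
    u=cv2.resize(d["img"][y-h:y+h,x-w:x+w][:,:,::-1],None,fx=k,fy=k,interpolation=cv2.INTER_CUBIC)[:, :]
    q=((project(d,P)-[x-w,y-h]+.5)*k).astype(int);cv2.polylines(u,[q],True,(0,0,255),1)
    T.append(cv2.resize(u,(400,300),interpolation=cv2.INTER_AREA))
    for k2 in("filter","bracket","flap"):print(n,k2,[(round(r["score"],2),[int(x) for x in r["box"]]) for r in search_frame(k2,n)[:3]])
    print(np.r_[project(d,P).min(0),project(d,P).max(0)].round(0))
    T[-1]=u if 0 else T[-1]
    Z=d["img"]; xs=(430,300) if n=="scene" else (195,225)
    T.append(cv2.resize(Z[xs[1]-45:xs[1]+45,xs[0]-60:xs[0]+60][:,:,::-1],(400,300),interpolation=cv2.INTER_CUBIC))
cv2.imwrite("pics/fin.png",np.vstack([np.hstack(T[:2]),np.hstack(T[2:])]))
E
```

```text
26.88 [583.2 301.4 132.5] x [-0.042 -0.999  0.   ] y [-0.999  0.042  0.003] z [-0.003 -0.    -1.   ] F [ 0.1  0.4 -1.5] T [-0.07  0.   -0.06] w 6.7 j [ 0.72  0.52 -0.04 -0.   -1.02 -0.76]
scene filter [(0.9, [427, 273, 53, 26]), (0.37, [177, 186, 48, 81])]
scene bracket [(0.68, [246, 228, 24, 24]), (0.67, [192, 202, 22, 25])]
scene flap [(0.91, [284, 141, 70, 55]), (0.88, [381, 178, 70, 67]), (0.73, [175, 193, 53, 80])]
[424. 272. 481. 302.]
top filter [(0.75, [427, 195, 41, 53]), (0.69, [201, 234, 27, 7])]
top bracket [(0.74, [448, 221, 18, 17]), (0.59, [389, 231, 17, 21])]
top flap [(0.77, [222, 282, 68, 80]), (0.71, [333, 290, 72, 81]), (0.62, [317, 171, 59, 29])]
[175. 233. 229. 239.]
```

View pics/fin.png

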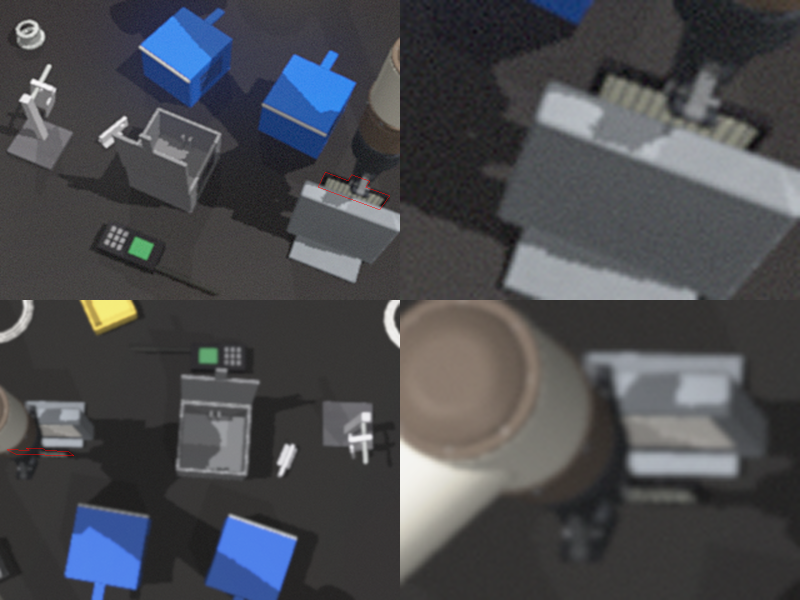

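```bash
python3 -c "
from bench import *
print(read_state()['joint_vel'].round(3)); print(job_done())"
```

```text
[-0.    -0.     0.002 -0.001 -0.    -0.001]
the job is handed in; nothing more can be done
None
```

The job is handed in at about 27 s of the 72 s allowed, with all the steps done in the order asked. No verdict is reported back.

- **Bracket:** I threaded its eye onto the stand's peg, tilted it down and let go. The last pictures show it still hanging.
- **Flap:** I swung it up by its tongue to roughly 1.65 rad, worked out from the arm's position. The last pictures show it still open.
- **Filter plate:** I drew it out of the slot by its tab. It is held upright about 4 cm in front of the window, broad face towards it, with a clear gap in the pictures.
    - By the measured tool pose it is within about 2 mm of the window's centre; the cameras themselves are only good to about 2 mm.
    - The arm was at rest, the grip was holding at 6.7 mm, and the contact force was about 1.5 N, which is little more than the plate's weight.

**Disagreements and limits in the last checks:**
- The networks gave some false hits, such as "filter" and "flap" on the peg stand. I went by the pictures instead.
- Just before handing in, the plate sat 1 to 2 mm high. One earlier reading showed the plate's weight missing, but it was back at the next reading.
- The radio looked untouched in the last pictures, and I saw no movement of the spool. The project box was almost entirely outside the last crops, so I did not check it at the end; the arm never went near it.

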